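# Gauge a slide box against a flip stop

### The job

Flip the hinged stop on the fence fully down, then slide the closed slide box along the worktop until its long rear side lies flush against the fence and its end touches the lowered stop. Then flip the stop fully up again and leave the box just there under the lamp. Do not lift or tip the box, and leave the tape roll, note pad and dropper bottle where they are.

Things in the scene. Friction and masses are not known exactly. Their poses are not given: they have to be found in the camera images.
- fence: Fixed straight aluminium fence, 30 mm deep (x), 50 mm high, on the worktop; origin on the worktop under the middle of its depth; it runs from y = -183 to +243 mm of its own y axis. Own +x points away from the robot; the gauge face, towards the robot, is at x = -15 mm. Two 16 mm posts on its top, at y = -165 and +225 mm, carry the lamp bar. Place and yaw vary.
- lamp_edge (a point): Middle of the lower front edge of the fixed grey lamp bar over the fence, 300 mm above the worktop. The bar runs parallel to the fence, 430 mm long, 80 mm deep (back from this edge), 24 mm thick. It overhangs the raised stop: a tool pointing straight down cannot reach the stop there; lean the tool back 30 to 50 degrees towards the robot.
- stop_saddle: Fixed steel saddle of the flip stop, clamped on the fence top (its place along the fence varies); axes parallel to the fence's; origin on the worktop directly below the hinge pin, 25 mm behind the fence's gauge face. Lugs 34 mm wide over all (y), up to 80 mm above the worktop.
- stop_hinge (a point): Middle of the hinge pin of the flip stop, 68 mm above the worktop; the pin runs along the fence (saddle's y axis).
- flip_stop (a joint): Angle of the stop's leaf, rad: 0 = fully down (arm level, across the fence top, pointing to the robot), grows as the leaf is flipped up; 1.3 = fully up (end of travel, leaning 15 degrees towards the robot). Friction hinge: stays at any angle; moving it takes about 1 N (down) to 3 N (up) at the tab.
- stop_tab (a point): Grip point on the leaf's black tab, 90 mm from the hinge axis. The leaf is a flat steel arm, 14 mm thick along the fence (y) and 18 to 20 mm high, reaching 104 mm from the hinge axis; the tab is its last 30 mm. When down, a foot hangs under the arm 38 to 60 mm from the hinge axis to 20 mm above the worktop and stops the end of the box.
- gauge (a point): Point on the worktop where the plane of the fence's gauge face meets the plane of the lowered stop's left (+y) face. x points into the fence, y to the left along the fence. The box is gauged when its centre is 46 mm in front of (x = -46 mm) and 84 mm left of (y = +84 mm) this point, parallel to the fence.
- slide_box: Closed blue slide storage box, loose, about 0.34 kg; origin at the centre of its underside. Solid extents 92 mm (x) by 168 mm (y, long) by 38 mm high; a flat catch on its -x side. It stands left of the stop, in front of the fence, turned a little; its rear (+x) side faces the fence. Too wide to grip: push it (2 to 6 N slides it).
- tape_roll: Roll of brown tape, 92 mm across, 48 mm high, standing right of the work: leave alone. Origin at the centre of its underside.
- notes: Small yellow note pad, 51 x 51 x 13 mm, in front of the fence's right half: leave alone. Origin at the centre of its underside.
- dropper: White dropper bottle, 36 mm across, 113 mm high, behind the fence: leave alone. Origin at the centre of its underside.

How it is judged:
By the outcome, as a careful person would: the job done as asked, in the order asked, and still so for the second after the job is handed in, with the robot touching nothing.
It also fails if it takes over 72 s, if anything falls off the work surface, if the arm or the gripper's body presses on something with over 40 N, if the wrist force passes 120 N, or if a joint passes its speed limit or range.

### The arm

A 6-joint arm with a two-finger parallel gripper is mounted at the origin on a cart in front of the work surface, level with it; the furniture and walls round the work are solid. World frame = base frame: x ahead of the robot, y to its left, z up, the work surface at z = 0. Lengths are in m, angles in rad, forces in N, time in s.
With the tool pointing down it reaches from about 0.35 to 0.775 m from the base axis. Payload 7.3 kg.
Tool frame: the origin (TCP) lies midway between the tips of the shut fingers; the grasp point (between the pads) lies tcp_to_grasp behind it (tcp_to_grasp is the distance from the TCP to the grasp point, in m); z points along the fingers, y is the line along which they close (so a half turn about z gives the same grasp; the last joint's range is limited). The gripper opens to 92 mm and grips with 3 to 60 N. Pads are 19 mm wide; open, the fingers measure 130 mm over their backs; the gripper's body (75 mm by 190 mm) begins 47 mm behind the grasp point.
Start: joints at [-1.352, 0.342, 1.524, -0, 1.275, -0.146], TCP at [0.187, -0.49, 0.227] pointing down, gripper open.
Joint ranges: [-2.53, 2.53], [-0.77, 2.02], [0.04, 2.7], [-1, 4.14], [0.28, 2.66], [-3.11, 3.11]. Speed limits (rad/s): [2.57, 2.57, 3.14, 3.14, 3.14, 3.14].

### API

Orientations are given as [roll, pitch, yaw] about the fixed x, y, z axes, in that order (R = Rz(yaw) Ry(pitch) Rx(roll)).
In Python, from cell import observe, read_camera, get_calibration, hand_in, search_frame, tcp_to_grasp gives the robot as it stands.
- The arm moves only by the tool step_arm, never from a script. Its argument "commands" is a list of rows, each an object with "translation": the shift along the tool's x, y, z in mm, a list of three; "roll": the turn about the tool's z in rad. In form: [{"translation": [x, y, z], "roll": roll}, ...]. A call has 1 to 20 rows; each row shifts and turns the commanded pose from where the row before left it, along the tool's axes as they then stand; what a row does not reach is not made up. A row lasts 1/12 s, in which the tool goes at most 41.7 mm and 7.16 degrees, less where a joint would pass 70% of its speed; a pose out of reach is approached as far as the arm can. A call is refused whole if a number of a shift passes 41.7 or a number of a turn 0.125, either way. A call with a gripper value outside its range is refused whole. "fingers" is the opening, from 0 (shut) to 1 (fully open), set as the call begins (left out, the last holds). The fingers move at their own pace and stop on an object; "grip_force" is the grip in N (left out, the last holds). Time passes only in rows, so rows that do not move let the fingers close. It gives the time, the measured TCP pose, the force, the opening and the grip force at its end, in the units of the state.
- observe(): the state, without advancing time (a new reading comes with each control period).
- read_camera(name): name is "scene" or "top" or "wrist"; returns the picture (384x512x3 uint8, red, green, blue); there is no depth.
- get_calibration(name): a dict with "camera_matrix" (3x3 intrinsics, pixels), "world_from_camera" (4x4, takes a point from camera to world coordinates). Camera axes: x right, y up, looking along -z (the intrinsics and any distortion apply to the point x, -y, -z); pixel columns grow to the right and rows downward; lengths in m; the calibration is good to about 2 mm. A picture is of the moment at which its call begins: read the wrist's pose just before it. get_calibration takes no time and is no camera call; for the wrist camera it gives the pose at the moment of the call.
- hand_in(): hands the job in; it is judged then, once.
Trained networks look in the newest picture that a camera, given by its name, has taken for a name from the list of things; names that differ only in an ending like _2 or _b are one class to them, and where a whole thing is asked for, a point or a joint stands for the part that bears it (a point fixed in the world has none). Each returns a list of dicts, best first, with "confidence" (0 to 1); they miss things now and then, are a little off and sometimes report something else, mostly with a low value. They report only what shows in the picture. A call takes as long as a camera call.
- search_frame(camera, name): "at" ([x, y, z] in m, in world coordinates, good to about 4 mm: the middle of the surface that is visible of it).
The state is a dict: "time": time; "qpos": joint angles; "qvel": joint speeds; "joint_efforts": joint torques, N m; "tool_pos": TCP position; "tool_rot": TCP orientation; "contact_force": force on the tool from outside, world axes, zero at the start; "torque": the same for the moment, N m; "opening": finger opening in m; "grip_force": force on a finger pad.
Only numpy, scipy, OpenCV 4.12 (cv2) and the standard library are available. Lean on these libraries where they do the work, as an engineer would, in place of code of your own. Each camera call takes 0.05 s, during which the arm holds its last target. There are 200 camera calls.

## Working session

There is one attempt and no reset: what is moved stays moved. The work goes in short steps, Python scripts to look and compute and a tool call to move; the robot and the scene stay as the last step left them, time stands still between calls to the robot, and variables do not carry over. Pictures are saved under pics/ and viewed, at most 10 in all, crops included, and the job is handed in when it is done.

Besides the shell and the picture viewer there is one more tool, called as a command line: name --argument value ..., lists and objects as JSON in quotes. step_arm: Moves the arm, as the interface text tells. Its arguments: {"type":"object","properties":{"commands":{"type":"array"},"fingers":{"type":"number"},"grip_force":{"type":"number"}},"required":["commands"]}

```bash
mkdir -p pics
python3 - <<'E'
from cell import *
import cv2,numpy as np
s=observe();print(s['time'],s['tool_pos'],s['tool_rot'],tcp_to_grasp)
ims=[]
for c in ['scene','top']:
    im=read_camera(c);cv2.imwrite(f'pics/{c}0.png',im[:,:,::-1])
    k=get_calibration(c);print(c,np.round(k['camera_matrix'],1).tolist(),np.round(k['world_from_camera'],4).tolist(),[x for x in k if x not in('camera_matrix','world_from_camera')])
    for n in ['fence','stop_saddle','stop_hinge','flip_stop','stop_tab','slide_box','tape_roll','notes','dropper','lamp_edge']:
        try: print(n,[(np.round(d['at'],4).tolist(),round(d['confidence'],2)) for d in search_frame(c,n)[:2]])
        except Exception as e: print(n,e)
E
```

```text
0.0 [ 0.18721587 -0.49002376  0.226031  ] [-3.14000444e+00 -2.30035700e-04  3.64750501e-01] 0.0188
scene [[459.7, 0.0, 259.3], [0.0, 459.7, 190.8], [0.0, 0.0, 1.0]] [[-0.6952, 0.3908, -0.6033, -0.1454], [-0.7188, -0.3703, 0.5884, 0.5484], [0.0065, 0.8427, 0.5384, 0.7822], [0.0, 0.0, 0.0, 1.0]] []
fence [([0.6201, 0.0296, 0.3071], 0.91)]
stop_saddle [([0.6227, -0.1344, 0.0984], 0.84)]
stop_hinge [([0.6259, -0.1325, 0.0997], 0.96)]
flip_stop [([0.612, -0.1306, 0.1166], 0.78)]
stop_tab [([0.6126, -0.1335, 0.1159], 0.6)]
slide_box [([0.5034, 0.0809, 0.0419], 0.75)]
tape_roll [([0.482, -0.2745, 0.0373], 0.76)]
notes []
dropper [([0.7408, 0.0621, 0.0509], 0.66)]
lamp_edge [([0.6218, 0.0281, 0.3051], 0.8)]
top [[397.6, 0.0, 254.4], [0.0, 397.6, 189.4], [0.0, 0.0, 1.0]] [[-0.0176, 0.9731, -0.2298, 0.325], [-0.9998, -0.016, 0.0089, -0.1025], [0.005, 0.2299, 0.9732, 1.1615], [0.0, 0.0, 0.0, 1.0]] []
fence [([0.6268, -0.0219, 0.3216], 0.84)]
stop_saddle [([0.6256, -0.1394, 0.0741], 0.62)]
stop_hinge [([0.6264, -0.1377, 0.0739], 0.87)]
flip_stop [([0.6077, -0.1411, 0.1153], 0.65)]
stop_tab []
slide_box [([0.5209, 0.0682, 0.0366], 0.81)]
tape_roll [([0.4544, -0.3133, 0.0504], 0.86)]
notes [([0.3511, -0.1423, 0.008], 0.9)]
dropper []
lamp_edge [([0.6245, -0.0212, 0.3176], 0.62), ([0.6266, -0.1388, 0.0803], 0.37)]
```

```bash
ls pics
```

```text
scene0.png
top0.png
```

View pics/scene0.png

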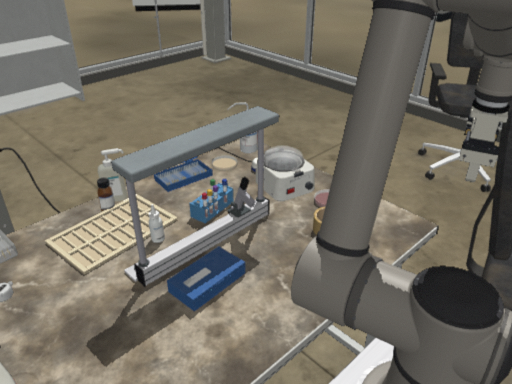

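View pics/top0.png

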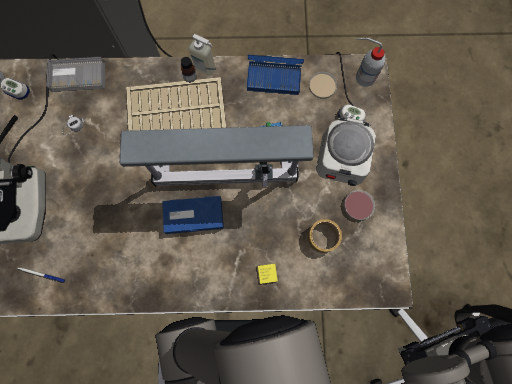

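The scene picture shows the fence with its lamp bar. The stop leaf is up near (242,190) and the blue box is at (207,277). The top picture shows the fence front at row ~180, columns 152–298, with the box at (193,214), tape at (325,236) and notes at (267,273). I'll zoom in for exact edges.

```bash
cat > h.py <<'E'
import numpy as np,cv2
from cell import *
def ray(c,uv,z,k=None):
    k=k or get_calibration(c);K=k['camera_matrix'];T=k['world_from_camera']
    K=np.array(K);T=np.array(T)
    d=np.linalg.inv(K)@[uv[0],uv[1],1];d=T[:3,:3]@[d[0],-d[1],-d[2]]
    return T[:3,3]+d*(z-T[2,3])/d[2]
def proj(c,p,k=None):
    k=k or get_calibration(c);K=np.array(k['camera_matrix']);T=np.array(k['world_from_camera'])
    q=T[:3,:3].T@(np.array(p)-T[:3,3]);q=K@[q[0],-q[1],-q[2]];return q[:2]/q[2]
E
python3 - <<'E'
import cv2,numpy as np
a=cv2.imread('pics/top0.png')[120:240,110:320];b=cv2.imread('pics/scene0.png')[165:310,110:290]
a=cv2.resize(a,(790,int(120*790/210)),interpolation=cv2.INTER_CUBIC);cv2.imwrite('pics/ta.png',a)
b=cv2.resize(b,None,fx=4,fy=4,interpolation=cv2.INTER_CUBIC);cv2.imwrite('pics/sb.png',b)
E
```

```text
(no output)
```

View pics/ta.png

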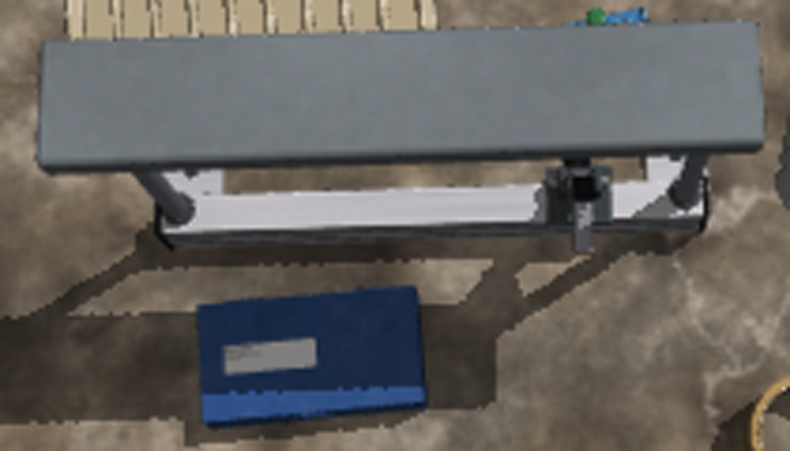

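View pics/sb.png

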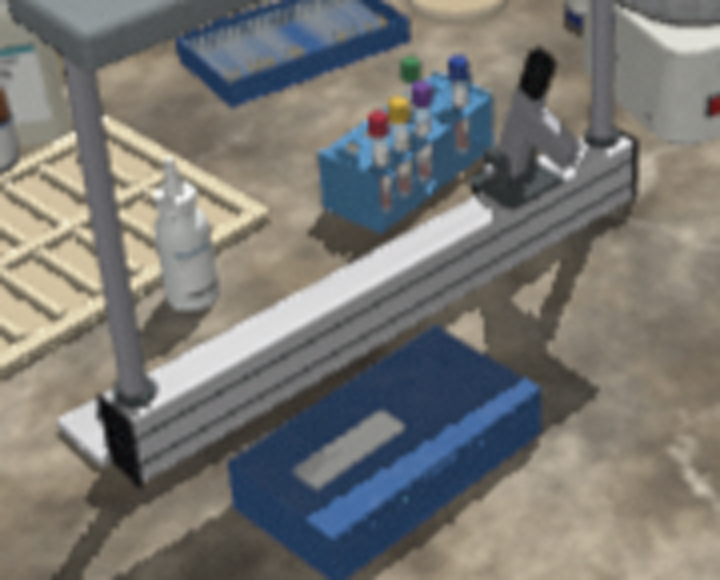

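The crops show the fence front face, in the top crop from (160,233) to (705,220). The leaf is up at (583,235), and the box's rear top edge runs from (198,307) to (416,287). Next I'll work out the poses.

Run:
```python
from h import *
s=790/210
T=lambda x,y:((x+.5)/s+110-.5,(y+.5)/s+120-.5)
S=lambda x,y:((x+.5)/4+110-.5,(y+.5)/4+165-.5)
def p(n,c,uv,z): print(n,np.round(ray(c,uv,z),4))
p('fT topL','top',T(160,233),.05);p('fT topR','top',T(706,219),.05)
p('fT botL','top',T(170,250),0);p('fT botR','top',T(704,236),0)
p('fS topL','scene',S(140,424),.05);p('fS topR','scene',S(634,143),.05)
p('fS botL','scene',S(143,482),0);p('fS botR','scene',S(634,203),0)
p('lampT L','top',T(38,163),.3);p('lampT R','top',T(763,146),.3)
for n,q in dict(bl=(198,307),br=(416,287),fl=(202,398),fr=(424,380)).items(): p('boxT '+n,'top',T(*q),.038)
p('boxTbotfl','top',T(205,426),0);p('boxTbotfr','top',T(425,403),0)
for n,q in dict(br=(437,330),bl=(230,462),fr=(540,388),fl=(335,537)).items(): p('boxS '+n,'scene',S(*q),.038)
# leaf tab end
p('saddle L','top',T(540,222),.06);p('saddle R','top',T(612,218),.06)
p('leaf tipT','top',T(583,252),.13)
p('tab topS','scene',S(540,50),.168)
```

```text
fT topL [0.6156 0.1816 0.05  ]
fT topR [ 0.6199 -0.2374  0.05  ]
fT botL [0.6145 0.1858 0.    ]
fT botR [ 0.6191 -0.2413  0.    ]
fS topL [0.6109 0.1806 0.05  ]
fS topR [ 0.6212 -0.2348  0.05  ]
fS botL [ 0.6177  0.1816 -0.    ]
fS botR [ 0.6178 -0.2327  0.    ]
lampT L [0.5948 0.1926 0.3   ]
lampT R [ 0.5986 -0.2434  0.3   ]
boxT bl [0.5597 0.1532 0.038 ]
boxT br [ 0.5726 -0.0136  0.038 ]
boxT fl [0.4895 0.1477 0.038 ]
boxT fr [ 0.5004 -0.0198  0.038 ]
boxTbotfl [0.4732 0.153  0.    ]
boxTbotfr [ 0.4882 -0.0178  0.    ]
boxS br [ 0.5691 -0.0077  0.038 ]
boxS bl [0.5601 0.1545 0.038 ]
boxS fr [ 0.484  -0.0177  0.038 ]
boxS fl [0.4714 0.1465 0.038 ]
saddle L [ 0.6169 -0.1096  0.06  ]
saddle R [ 0.6192 -0.1645  0.06  ]
leaf tipT [ 0.5759 -0.1393  0.13  ]
tab topS [ 0.6167 -0.1412  0.168 ]
```

Moves only take shifts and a turn about the tool's z, so the lean the stop needs can't be commanded directly. I'll go up above everything with the tool square to the fence, then see how the arm behaves at the edge of its reach.

step_arm --commands '[{"translation": [0, 0, -40], "roll": 0.118}, {"translation": [0, 0, -40], "roll": 0.118}, {"translation": [0, 0, -40], "roll": 0.118}, {"translation": [0, 0, -40], "roll": 0}, {"translation": [0, 0, -40], "roll": 0}, {"translation": [0, 0, -40], "roll": 0}]'

```text
time: 1.6
tool_pos: [0.1872, -0.4898, 0.469]
tool_rot: [3.141, -0.0, 0.011]
contact_force: [0.1, -1.2, 0.3]
opening: 0.0919
grip_force: 0.0
```

step_arm --commands '[{"translation": [15, -35, 0], "roll": 0}, {"translation": [15, -35, 0], "roll": 0}, {"translation": [15, -35, 0], "roll": 0}, {"translation": [15, -35, 0], "roll": 0}, {"translation": [15, -35, 0], "roll": 0}, {"translation": [15, -35, 0], "roll": 0}, {"translation": [15, -35, 0], "roll": 0}, {"translation": [15, -35, 0], "roll": 0}, {"translation": [15, -35, 0], "roll": 0}, {"translation": [15, -35, 0], "roll": 0}, {"translation": [15, -35, 0], "roll": 0}, {"translation": [15, -35, 0], "roll": 0}, {"translation": [15, -35, 0], "roll": 0}, {"translation": [15, -35, 0], "roll": 0}]'

```text
time: 2.77
tool_pos: [0.3921, 0.0038, 0.467]
tool_rot: [3.141, -0.001, 0.011]
contact_force: [1.6, -1.3, 0.1]
opening: 0.092
grip_force: 0.0
```

step_arm --commands '[{"translation": [40, 0, 0], "roll": 0}, {"translation": [40, 0, 0], "roll": 0}, {"translation": [40, 0, 0], "roll": 0}, {"translation": [40, 0, 0], "roll": 0}, {"translation": [40, 0, 0], "roll": 0}, {"translation": [40, 0, 0], "roll": 0}, {"translation": [40, 0, 0], "roll": 0}]'

```text
time: 3.35
tool_pos: [0.6619, 0.0047, 0.4661]
tool_rot: [-3.141, 0.002, 0.011]
contact_force: [0.9, 0.0, 0.6]
opening: 0.0921
grip_force: 0.0
```

```bash
python3 -c "
from cell import *
s=observe();print(s['qpos'],s['tool_pos'],s['tool_rot'])"
```

```text
[-1.08625606e-01  6.63725097e-01  3.46081262e-01 -4.43815516e-05
  2.13338614e+00  1.45119566e+00] [0.66190191 0.00465733 0.46613827] [-3.14143908e+00  1.59290241e-03  1.09515382e-02]
```

step_arm --commands '[{"translation": [40, 0, 0], "roll": 0}, {"translation": [40, 0, 0], "roll": 0}, {"translation": [40, 0, 0], "roll": 0}, {"translation": [40, 0, 0], "roll": 0}]'

```text
time: 3.68
tool_pos: [0.742, 0.0052, 0.417]
tool_rot: [-3.141, -0.047, 0.011]
contact_force: [-0.1, 0.0, 0.0]
opening: 0.0921
grip_force: 0.0
```

```bash
python3 -c "
from cell import *
s=observe();print(s['qpos'],s['tool_pos'],s['tool_rot'])"
```

```text
[-0.09868016  0.88463401  0.04097022  0.00712129  2.16895919  1.46560587] [0.74196707 0.00519847 0.41701095] [-3.14087083 -0.04737852  0.0106418 ]
```

Leaning at the reach limit works: pitch is now -0.047, with the tip forward as wanted. I'll push further, up and outward.

step_arm --commands '[{"translation": [30, 0, -30], "roll": 0}, {"translation": [30, 0, -30], "roll": 0}, {"translation": [30, 0, -30], "roll": 0}, {"translation": [30, 0, -30], "roll": 0}, {"translation": [30, 0, -30], "roll": 0}, {"translation": [30, 0, -30], "roll": 0}]'

```text
time: 4.18
tool_pos: [0.7367, 0.0059, 0.4956]
tool_rot: [3.14, -0.209, 0.011]
contact_force: [-0.5, -0.7, 0.0]
opening: 0.092
grip_force: 0.0
```

```bash
python3 -c "
from cell import *
s=observe();print(s['qpos'],s['tool_pos'],s['tool_rot'])"
```

```text
[-0.10585264  0.78326683  0.03610174  0.02680605  2.11411201  1.47042231] [0.73669705 0.00589501 0.49562144] [ 3.14033451 -0.20919316  0.0109085 ]
```

step_arm --commands '[{"translation": [35, 0, -25], "roll": 0}, {"translation": [35, 0, -25], "roll": 0}, {"translation": [35, 0, -25], "roll": 0}, {"translation": [35, 0, -25], "roll": 0}, {"translation": [35, 0, -25], "roll": 0}]'

```text
time: 4.6
tool_pos: [0.747, 0.0063, 0.5364]
tool_rot: [3.14, -0.333, 0.011]
contact_force: [0.2, -0.2, 0.1]
opening: 0.0917
grip_force: 0.0
```

```bash
python3 -c "
from cell import *
s=observe();print(s['qpos'],s['tool_pos'],s['tool_rot'])"
```

```text
[-0.11046585  0.73664277  0.03663615  0.04311173  2.03694003  1.47540155] [0.7470367  0.00633043 0.53643616] [ 3.1404816  -0.33314934  0.01093461]
```

step_arm --commands '[{"translation": [38, 0, -20], "roll": 0}, {"translation": [38, 0, -20], "roll": 0}, {"translation": [38, 0, -20], "roll": 0}, {"translation": [38, 0, -20], "roll": 0}, {"translation": [38, 0, -20], "roll": 0}, {"translation": [38, 0, -20], "roll": 0}, {"translation": [38, 0, -20], "roll": 0}]'

```text
time: 5.18
tool_pos: [0.765, 0.0071, 0.5961]
tool_rot: [3.14, -0.519, 0.011]
contact_force: [-1.1, -0.6, 0.6]
opening: 0.0918
grip_force: 0.0
```

```bash
python3 -c "
from cell import *
s=observe();print(s['qpos'],s['tool_pos'],s['tool_rot'])"
```

```text
[-0.11658162  0.67952756  0.03704443  0.0653611   1.90893716  1.48130991] [0.7649927  0.00706463 0.59612526] [ 3.13996328 -0.51875593  0.01130224]
```

step_arm --commands '[{"translation": [40, 0, -15], "roll": 0}, {"translation": [40, 0, -15], "roll": 0}, {"translation": [40, 0, -15], "roll": 0}, {"translation": [40, 0, -15], "roll": 0}, {"translation": [40, 0, -15], "roll": 0}]'

```text
time: 5.6
tool_pos: [0.7794, 0.0075, 0.6392]
tool_rot: [3.14, -0.654, 0.011]
contact_force: [-0.3, -0.3, 0.3]
opening: 0.0918
grip_force: 0.0
```

```bash
python3 -c "
from cell import *
s=observe();print(s['qpos'],s['tool_pos'],s['tool_rot'])"
```

```text
[-0.12077632  0.64665536  0.03740263  0.08066631  1.80698747  1.4845263 ] [0.77935497 0.0074745  0.63923193] [ 3.13971326 -0.65383667  0.01147341]
```

The lean is now 37.5 degrees, so I can come back to the front, in line with the stop.

```bash
cat >> h.py <<'E'
from scipy.spatial.transform import Rotation as Ro
def delta(target,frm=None):
    s=observe();R=Ro.from_euler('xyz',s['tool_rot']).as_matrix()
    return np.round(R.T@(np.array(target)-np.array(s['tool_pos'] if frm is None else frm))*1000,1)
E
python3 -c "
from h import *
print(delta([.46,-.137,.35]))"
```

```text
[-430.7  140.7   34.6]
```

step_arm --commands '[{"translation": [-36, 11.7, 2.9], "roll": 0}, {"translation": [-36, 11.7, 2.9], "roll": 0}, {"translation": [-36, 11.7, 2.9], "roll": 0}, {"translation": [-36, 11.7, 2.9], "roll": 0}, {"translation": [-36, 11.7, 2.9], "roll": 0}, {"translation": [-36, 11.7, 2.9], "roll": 0}, {"translation": [-36, 11.7, 2.9], "roll": 0}, {"translation": [-36, 11.7, 2.9], "roll": 0}, {"translation": [-36, 11.7, 2.9], "roll": 0}, {"translation": [-36, 11.7, 2.9], "roll": 0}, {"translation": [-36, 11.7, 2.9], "roll": 0}, {"translation": [-36, 11.7, 2.9], "roll": 0}, {"translation": [0, 0, 0], "roll": 0}]' --fingers 0.5

```text
time: 6.68
tool_pos: [0.4972, -0.1212, 0.3834]
tool_rot: [-3.138, -0.642, 0.008]
contact_force: [-1.2, -0.2, -1.1]
opening: 0.0459
grip_force: 0.0
```

Run:
```python
from h import *
s=observe();print(s['qpos'],s['tool_pos'],s['tool_rot'])
k=get_calibration('wrist');im=read_camera('wrist');cv2.imwrite('pics/w1.png',im[:,:,::-1])
print(np.round(k['world_from_camera'],3).tolist(),k['camera_matrix'][0])
for n in ['stop_hinge','stop_tab','flip_stop','slide_box']:
    print(n,[(np.round(d['at'],4).tolist(),round(d['confidence'],2)) for d in search_frame('wrist',n)[:2]])
for n,p in dict(hinge=(.643,-.137,.068),tab=(.619,-.137,.155),gl=(.6155,.1,.05),gr=(.619,-.2,.05)).items(): print(n,proj('wrist',p,k).round(0))
```

```text
[-0.61677243 -0.09911333  1.7812209   0.44391143  0.9652976   0.7815954 ] [ 0.49719584 -0.1211882   0.38340409] [-3.13796886 -0.64156132  0.00830225]
[[0.01, 0.936, -0.352, 0.461], [-1.0, 0.008, -0.006, -0.123], [-0.003, 0.352, 0.936, 0.555], [0.0, 0.0, 0.0, 1.0]] [294.07191269   0.         251.639655  ]
stop_hinge [([0.6214, -0.1398, 0.0823], 0.61)]
stop_tab []
flip_stop [([0.6049, -0.1412, 0.1174], 0.73)]
slide_box []
hinge [262. 187.]
tab [263. 182.]
gl [129. 204.]
gr [296. 204.]
```

View pics/w1.png

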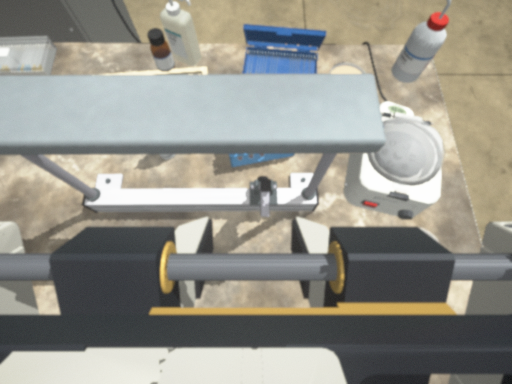

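The wrist view shows the leaf at u≈264, v 180–213, right where my estimate projects (263,182). So I'll put the stop at y ≈ -0.138.

```bash
python3 -c "
from h import *
print(delta([.559,-.138,.236]))
print(delta([.625,-.138,.148],[.559,-.138,.236]))"
```

```text
[-52.3  16.3 157.4]
[ -1.3   0.5 110. ]
```

step_arm --commands '[{"translation": [-6.5, 2, 19.7], "roll": 0}, {"translation": [-6.5, 2, 19.7], "roll": 0}, {"translation": [-6.5, 2, 19.7], "roll": 0}, {"translation": [-6.5, 2, 19.7], "roll": 0}, {"translation": [-6.5, 2, 19.7], "roll": 0}, {"translation": [-6.5, 2, 19.7], "roll": 0}, {"translation": [-6.5, 2, 19.7], "roll": 0}, {"translation": [-6.5, 2, 19.7], "roll": 0}, {"translation": [0, 0, 0], "roll": 0}]'

```text
time: 7.68
tool_pos: [0.5583, -0.1363, 0.2307]
tool_rot: [-3.141, -0.648, 0.015]
contact_force: [-0.3, -0.0, 0.0]
opening: 0.0459
grip_force: 0.0
```

Run:
```python
from h import *
s=observe();print(s['tool_pos'],s['tool_rot'])
k=get_calibration('wrist');im=read_camera('wrist')
for n in ['stop_hinge','stop_tab','flip_stop']:
    print(n,[(np.round(d['at'],4).tolist(),round(d['confidence'],2)) for d in search_frame('wrist',n)[:2]])
print(proj('wrist',(.643,-.138,.068),k),proj('wrist',(.619,-.138,.155),k))
sc=read_camera('scene')
a=cv2.resize(im[90:230,170:350],None,fx=3.3,fy=3.3,interpolation=cv2.INTER_CUBIC)
cv2.imwrite('pics/w2.png',a[:,:,::-1])
print(delta([.625,-.138,.148]))
```

```text
[ 0.55826711 -0.13627013  0.23067291] [-3.14130213 -0.64799143  0.01461548]
stop_hinge [([0.6174, -0.1383, 0.079], 0.75), ([0.5197, 0.0959, 0.0342], 0.22)]
stop_tab [([0.6078, -0.1394, 0.1236], 0.66)]
flip_stop [([0.6092, -0.1399, 0.1177], 0.89)]
[253.5441758  191.36689208] [253.77786521 183.37963188]
[ -0.5   1.3 110.2]
```

View pics/w2.png

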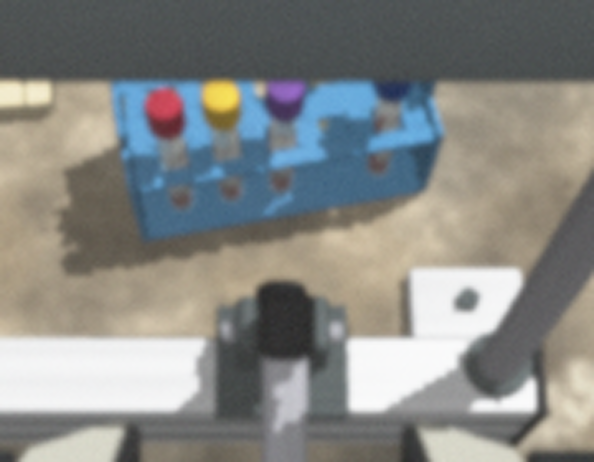

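The tab is at about u=256, so y is about -0.1395. I'll go in and grip it.

step_arm --commands '[{"translation": [0, 0.7, 14], "roll": 0}, {"translation": [0, 0.7, 14], "roll": 0}, {"translation": [0, 0.7, 14], "roll": 0}, {"translation": [0, 0.7, 14], "roll": 0}, {"translation": [0, 0, 14], "roll": 0}, {"translation": [0, 0, 14], "roll": 0}, {"translation": [0, 0, 14], "roll": 0}, {"translation": [0, 0, 12], "roll": 0}, {"translation": [0, 0, 0], "roll": 0}]'

```text
time: 8.68
tool_pos: [0.625, -0.1392, 0.146]
tool_rot: [3.139, -0.652, 0.015]
contact_force: [-1.2, 0.4, 0.0]
opening: 0.0459
grip_force: 0.0
```

step_arm --commands '[{"translation": [0, 0, 0], "roll": 0}, {"translation": [0, 0, 0], "roll": 0}, {"translation": [0, 0, 0], "roll": 0}, {"translation": [0, 0, 0], "roll": 0}, {"translation": [0, 0, 0], "roll": 0}, {"translation": [0, 0, 0], "roll": 0}]' --fingers 0.0 --grip_force 10

```text
time: 9.18
tool_pos: [0.6243, -0.1394, 0.1469]
tool_rot: [3.139, -0.653, 0.015]
contact_force: [-3.0, 0.2, 3.7]
opening: 0.0137
grip_force: 10.0
```

Gripped: the opening is 13.7 mm against the 14 mm leaf. Next, the arc down.

```bash
cat > arc.py <<'E'
from h import *
def arc(a0,a1,n,r=.0915):
    R=Ro.from_euler('xyz',observe()['tool_rot']).as_matrix()
    a=np.linspace(a0,a1,n+1);P=np.c_[-r*np.cos(a),0*a,r*np.sin(a)]
    Rz=Ro.from_euler('z',.0105).as_matrix()
    return np.round(np.diff(P,axis=0)@Rz.T@R*1000,1).tolist()
E
python3 -c "
from arc import *
for r in arc(1.294,-.05,20): print(r)"
```

```text
[-5.8, -0.0, -2.1]
[-5.9, -0.0, -1.7]
[-6.0, -0.0, -1.3]
[-6.1, -0.0, -0.9]
[-6.1, -0.0, -0.5]
[-6.1, -0.0, -0.0]
[-6.1, -0.0, 0.4]
[-6.1, -0.0, 0.8]
[-6.0, -0.0, 1.2]
[-5.9, -0.0, 1.6]
[-5.8, -0.0, 2.0]
[-5.7, -0.0, 2.4]
[-5.5, -0.0, 2.8]
[-5.3, -0.0, 3.1]
[-5.1, -0.0, 3.5]
[-4.8, -0.0, 3.8]
[-4.6, -0.0, 4.1]
[-4.3, -0.0, 4.4]
[-4.0, -0.0, 4.7]
[-3.7, -0.0, 4.9]
```

step_arm --commands '[{"translation": [-5.8, 0, -2.1], "roll": 0}, {"translation": [-5.9, 0, -1.7], "roll": 0}, {"translation": [-6, 0, -1.3], "roll": 0}, {"translation": [-6.1, 0, -0.9], "roll": 0}, {"translation": [-6.1, 0, -0.5], "roll": 0}, {"translation": [-6.1, 0, 0], "roll": 0}, {"translation": [-6.1, 0, 0.4], "roll": 0}, {"translation": [-6.1, 0, 0.8], "roll": 0}, {"translation": [-6, 0, 1.2], "roll": 0}, {"translation": [-5.9, 0, 1.6], "roll": 0}]'

```text
time: 10.02
tool_pos: [0.5753, -0.1401, 0.1124]
tool_rot: [3.139, -0.653, 0.015]
contact_force: [3.6, 0.1, -0.1]
opening: 0.0139
grip_force: 10.0
```

step_arm --commands '[{"translation": [-5.8, 0, 2], "roll": 0}, {"translation": [-5.7, 0, 2.4], "roll": 0}, {"translation": [-5.5, 0, 2.8], "roll": 0}, {"translation": [-5.3, 0, 3.1], "roll": 0}, {"translation": [-5.1, 0, 3.5], "roll": 0}, {"translation": [-4.8, 0, 3.8], "roll": 0}, {"translation": [-4.6, 0, 4.1], "roll": 0}, {"translation": [-4.3, 0, 4.4], "roll": 0}, {"translation": [-4, 0, 4.7], "roll": 0}, {"translation": [-3.7, 0, 4.9], "roll": 0}, {"translation": [0, 0, 0], "roll": 0}, {"translation": [0, 0, 0], "roll": 0}]'

```text
time: 11.02
tool_pos: [0.5581, -0.1404, 0.0539]
tool_rot: [3.139, -0.652, 0.015]
contact_force: [3.3, 0.5, -1.9]
opening: 0.0138
grip_force: 10.0
```

Run:
```python
from h import *
s=observe();print(s['tool_pos'],s['tool_rot'],s['contact_force'],s['opening'])
ims=[read_camera('top')[140:240,220:320],read_camera('scene')[150:250,190:290]]
a=np.hstack([cv2.resize(i,(390,390),interpolation=cv2.INTER_CUBIC) for i in ims])
cv2.imwrite('pics/d1.png',a[:,:,::-1])
```

```text
[ 0.55811292 -0.1403897   0.05391421] [ 3.13913759 -0.65213718  0.01461771] [ 3.29972425  0.50939416 -1.92832714] 0.013842403559362238
```

View pics/d1.png

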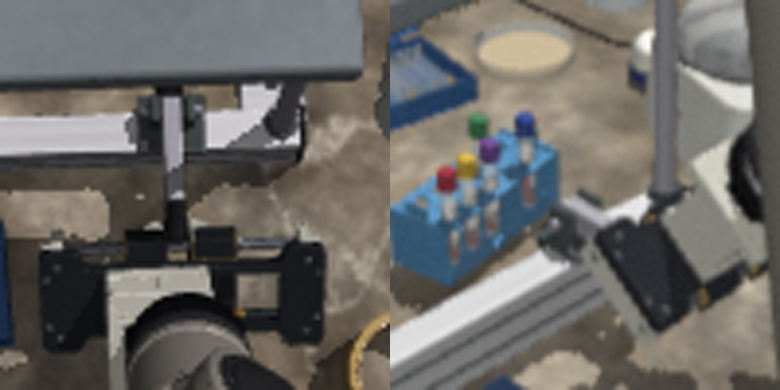

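step_arm --commands '[{"translation": [-1.2, 0, 1.6], "roll": 0}, {"translation": [-1.2, 0, 1.6], "roll": 0}, {"translation": [-1.2, 0, 1.6], "roll": 0}, {"translation": [0, 0, 0], "roll": 0}]'

```text
time: 11.45
tool_pos: [0.5587, -0.1404, 0.0493]
tool_rot: [3.138, -0.655, 0.015]
contact_force: [-2.7, 1.0, 9.2]
opening: 0.0138
grip_force: 10.0
```

9 N at the end stop means the leaf is fully down. I'll release, back out, and go to the front of the box with fingers wide open.

step_arm --commands '[{"translation": [0, 0, 0], "roll": 0}, {"translation": [0, 0, 0], "roll": 0}, {"translation": [0, 0, 0], "roll": 0}, {"translation": [0, 0, 0], "roll": 0}, {"translation": [0, 0, -10], "roll": 0}, {"translation": [0, 0, -20], "roll": 0}, {"translation": [0, 0, -25], "roll": 0}, {"translation": [0, 0, -25], "roll": 0}, {"translation": [0, 0, -25], "roll": 0}, {"translation": [0, 0, -25], "roll": 0}, {"translation": [0, 0, 0], "roll": 0}]' --fingers 0.4

```text
time: 12.37
tool_pos: [0.4781, -0.1416, 0.1538]
tool_rot: [3.135, -0.654, 0.017]
contact_force: [1.1, -0.1, -0.1]
opening: 0.0366
grip_force: 0.0
```

Run:
```python
from h import *
s=observe();print(s['tool_pos'],s['tool_rot'],s['contact_force'])
im=read_camera('top');cv2.imwrite('pics/x.png',im[:,:,::-1])
for c in ['top','wrist']:
    read_camera(c)
    for n in ['stop_tab','flip_stop','slide_box']: print(c,n,[(np.round(d['at'],4).tolist(),round(d['confidence'],2)) for d in search_frame(c,n)[:1]])
print(delta([.40,.068,.10]),delta([.42,.068,.016],[.40,.068,.10]))
```

```text
[ 0.47812146 -0.14158381  0.15383717] [ 3.13501376 -0.65420233  0.01673216] [ 1.06960981 -0.13604215 -0.14464181]
top stop_tab [([0.5891, -0.1435, 0.0813], 0.52)]
top flip_stop [([0.5948, -0.1394, 0.0798], 0.59)]
top slide_box [([0.5166, 0.068, 0.039], 0.75)]
wrist stop_tab [([0.5909, -0.139, 0.0771], 0.65)]
wrist flip_stop [([0.5857, -0.1409, 0.0774], 0.63)]
wrist slide_box [([0.5311, 0.0394, 0.0365], 0.79)]
[ -91.1 -210.    -6.3] [-35.    0.2  79. ]
```

step_arm --commands '[{"translation": [-9.1, -21, -0.6], "roll": 0}, {"translation": [-9.1, -21, -0.6], "roll": 0}, {"translation": [-9.1, -21, -0.6], "roll": 0}, {"translation": [-9.1, -21, -0.6], "roll": 0}, {"translation": [-9.1, -21, -0.6], "roll": 0}, {"translation": [-9.1, -21, -0.6], "roll": 0}, {"translation": [-9.1, -21, -0.6], "roll": 0}, {"translation": [-9.1, -21, -0.6], "roll": 0}, {"translation": [-9.1, -21, -0.6], "roll": 0}, {"translation": [-9.1, -21, -0.6], "roll": 0}, {"translation": [0, 0, 0], "roll": 0}]' --fingers 1.0

```text
time: 13.73
tool_pos: [0.4083, 0.04, 0.1016]
tool_rot: [-3.128, -0.663, 0.012]
contact_force: [-1.0, 0.0, -0.5]
opening: 0.0916
grip_force: 0.0
```

Run:
```python
from h import *
s=observe();print(s['tool_pos'],s['tool_rot'],s['contact_force'])
print(delta([.425,.068,.016]))
```

```text
[0.40828352 0.03999109 0.10159683] [-3.12833042 -0.66270889  0.01248355] [-0.99408012  0.03597729 -0.49516796]
[-39.2 -26.8  78.3]
```

step_arm --commands '[{"translation": [-5, -3.4, 9.8], "roll": 0}, {"translation": [-5, -3.4, 9.8], "roll": 0}, {"translation": [-5, -3.4, 9.8], "roll": 0}, {"translation": [-5, -3.4, 9.8], "roll": 0}, {"translation": [-5, -3.4, 9.8], "roll": 0}, {"translation": [-5, -3.4, 9.8], "roll": 0}, {"translation": [-5, -3.4, 9.8], "roll": 0}, {"translation": [-4, -3, 9], "roll": 0}, {"translation": [0, 0, 0], "roll": 0}]'

```text
time: 14.48
tool_pos: [0.4275, 0.0668, 0.0164]
tool_rot: [-3.128, -0.664, 0.014]
contact_force: [-0.5, -1.0, 1.2]
opening: 0.0916
grip_force: 0.0
```

Run:
```python
from h import *
s=observe();print(s['tool_pos'],s['tool_rot'],s['contact_force'])
print(delta([.52,.068,.016]))
```

```text
[0.42748319 0.06681108 0.0164233 ] [-3.1278453  -0.66440775  0.01376607] [-0.47949324 -1.02755321  1.22867821]
[72.6  0.9 57.4]
```

step_arm --commands '[{"translation": [3.9, 0, 3.1], "roll": 0}, {"translation": [3.9, 0, 3.1], "roll": 0}, {"translation": [3.9, 0, 3.1], "roll": 0}, {"translation": [3.9, 0, 3.1], "roll": 0}, {"translation": [3.9, 0, 3.1], "roll": 0}, {"translation": [3.9, 0, 3.1], "roll": 0}, {"translation": [3.9, 0, 3.1], "roll": 0}, {"translation": [3.9, 0, 3.1], "roll": 0}, {"translation": [3.9, 0, 3.1], "roll": 0}, {"translation": [3.9, 0, 3.1], "roll": 0}, {"translation": [3.9, 0, 3.1], "roll": 0}, {"translation": [3.9, 0, 3.1], "roll": 0}, {"translation": [3.9, 0, 3.1], "roll": 0}, {"translation": [3.9, 0, 3.1], "roll": 0}]'

```text
time: 15.65
tool_pos: [0.497, 0.0676, 0.0176]
tool_rot: [-3.13, -0.666, 0.013]
contact_force: [-1.9, -0.6, -0.2]
opening: 0.092
grip_force: 1.2
```

step_arm --commands '[{"translation": [2.4, 0, 1.8], "roll": 0}, {"translation": [2.4, 0, 1.8], "roll": 0}]'

```text
time: 15.82
tool_pos: [0.503, 0.0677, 0.0178]
tool_rot: [-3.13, -0.666, 0.013]
contact_force: [-1.4, -1.6, 1.1]
opening: 0.0916
grip_force: 1.0
```

step_arm --commands '[{"translation": [2.4, 0, 1.9], "roll": 0}, {"translation": [2.4, 0, 1.9], "roll": 0}]'

```text
time: 15.98
tool_pos: [0.5089, 0.0678, 0.0177]
tool_rot: [-3.13, -0.666, 0.013]
contact_force: [-1.5, -1.3, 0.1]
opening: 0.0922
grip_force: 1.1
```

step_arm --commands '[{"translation": [2.4, 0, 1.9], "roll": 0}]'

```text
time: 16.07
tool_pos: [0.512, 0.0679, 0.0178]
tool_rot: [-3.13, -0.666, 0.013]
contact_force: [-2.6, 0.7, 0.1]
opening: 0.0917
grip_force: 1.0
```

step_arm --commands '[{"translation": [1.6, 0, 1.2], "roll": 0}]'

```text
time: 16.15
tool_pos: [0.5142, 0.0679, 0.0179]
tool_rot: [-3.13, -0.667, 0.013]
contact_force: [-2.5, -0.4, -0.2]
opening: 0.0918
grip_force: 0.9
```

step_arm --commands '[{"translation": [1.6, 0, 1.2], "roll": 0}]'

```text
time: 16.23
tool_pos: [0.516, 0.068, 0.0179]
tool_rot: [-3.13, -0.666, 0.014]
contact_force: [-2.8, 0.2, 0.7]
opening: 0.0917
grip_force: 0.9
```

step_arm --commands '[{"translation": [1.6, 0, 1.2], "roll": 0}]'

```text
time: 16.32
tool_pos: [0.5178, 0.068, 0.0178]
tool_rot: [-3.13, -0.666, 0.014]
contact_force: [-4.7, 1.3, 0.2]
opening: 0.0919
grip_force: 2.7
```

step_arm --commands '[{"translation": [1, 0, 0.8], "roll": 0}]'

```text
time: 16.4
tool_pos: [0.5181, 0.0682, 0.0174]
tool_rot: [-3.13, -0.664, 0.014]
contact_force: [-9.5, 1.0, 4.7]
opening: 0.0918
grip_force: 4.6
```

The box is against the fence with 9.5 N on it. I'll back off and go round to its left end with fingers shut.

Run:
```python
from h import *
p=[[.475,.068,.022],[.475,.215,.022],[.572,.215,.022]]
print(delta(p[0]),delta(p[1],p[0]),delta(p[2],p[1]))
```

```text
[-31.2  -0.7 -30.2] [   1.6 -147.     2.9] [76.4  2.  59.8]
```

step_arm --commands '[{"translation": [-10.4, 0, -10], "roll": 0}, {"translation": [-10.4, 0, -10], "roll": 0}, {"translation": [-10.4, 0, -10], "roll": 0}, {"translation": [0.2, -15, 0.3], "roll": 0}, {"translation": [0.2, -15, 0.3], "roll": 0}, {"translation": [0.2, -15, 0.3], "roll": 0}, {"translation": [0.2, -15, 0.3], "roll": 0}, {"translation": [0.2, -15, 0.3], "roll": 0}, {"translation": [0.2, -15, 0.3], "roll": 0}, {"translation": [0.2, -15, 0.3], "roll": 0}, {"translation": [0.2, -15, 0.3], "roll": 0}, {"translation": [0.2, -15, 0.3], "roll": 0}, {"translation": [0.2, -12, 0.3], "roll": 0}, {"translation": [0, 0, 0], "roll": 0}]' --fingers 0.0

```text
time: 17.57
tool_pos: [0.4775, 0.2164, 0.0232]
tool_rot: [-3.129, -0.669, 0.015]
contact_force: [0.4, -0.0, -1.0]
opening: 0.0035
grip_force: 0.0
```

Run:
```python
from h import *
s=observe();print(s['tool_pos'],s['tool_rot'],s['opening'])
im=read_camera('top');cv2.imwrite('pics/t2.png',cv2.resize(im[120:260,110:320],(790,527),interpolation=cv2.INTER_CUBIC)[:,:,::-1])
print(delta([.572,.21,.022]))
```

```text
[0.47752395 0.21636377 0.02321253] [-3.12898724 -0.66923637  0.01506601] 0.003547657252002473
[73.8  7.5 59.4]
```

View pics/t2.png

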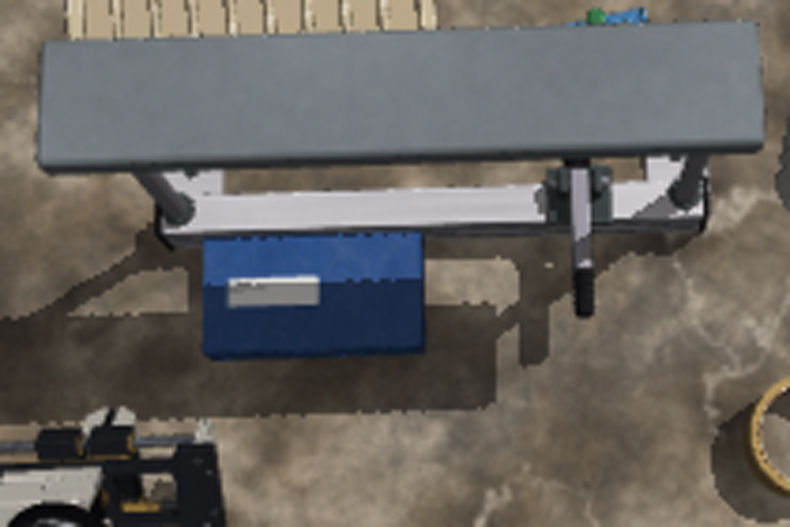

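The top view shows the box flush along the fence, crop columns 205–424, and the stop lowered at column 583. Next I'll move in beside the left end.

step_arm --commands '[{"translation": [9.2, 0.9, 7.4], "roll": 0}, {"translation": [9.2, 0.9, 7.4], "roll": 0}, {"translation": [9.2, 0.9, 7.4], "roll": 0}, {"translation": [9.2, 0.9, 7.4], "roll": 0}, {"translation": [9.2, 0.9, 7.4], "roll": 0}, {"translation": [9.2, 0.9, 7.4], "roll": 0}, {"translation": [9.2, 0.9, 7.4], "roll": 0}, {"translation": [9.2, 0.9, 7.4], "roll": 0}, {"translation": [0, 0, 0], "roll": 0}]'

```text
time: 18.37
tool_pos: [0.5718, 0.2074, 0.0187]
tool_rot: [-3.131, -0.675, 0.01]
contact_force: [0.2, -0.1, 1.6]
opening: 0.0004
grip_force: 0.0
```

Run:
```python
from h import *
s=observe();print(s['tool_pos'],s['tool_rot'],s['contact_force'])
print(delta([.573,.08,.022]))
```

```text
[0.57181925 0.20740836 0.01870879] [-3.13128602 -0.67549602  0.01045203] [ 0.16775658 -0.09486608  1.62253282]
[  1.9 127.4  -4. ]
```

step_arm --commands '[{"translation": [0.3, 8, -0.6], "roll": 0}, {"translation": [0.3, 8, -0.6], "roll": 0}, {"translation": [0.3, 8, -0.6], "roll": 0}, {"translation": [0.3, 8, -0.6], "roll": 0}, {"translation": [0.1, 8, -0.4], "roll": 0}, {"translation": [0.1, 8, -0.4], "roll": 0}, {"translation": [0, 8, 0], "roll": 0}, {"translation": [0, 8, 0], "roll": 0}]'

```text
time: 19.03
tool_pos: [0.5688, 0.1442, 0.021]
tool_rot: [-3.132, -0.672, 0.014]
contact_force: [-0.5, 1.9, 1.2]
opening: 0.0007
grip_force: 1.2
```

step_arm --commands '[{"translation": [0, 7, 0], "roll": 0}, {"translation": [0, 7, 0], "roll": 0}, {"translation": [0, 7, 0], "roll": 0}, {"translation": [0, 7, 0], "roll": 0}, {"translation": [0, 7, 0], "roll": 0}, {"translation": [0, 7, 0], "roll": 0}, {"translation": [0, 7, 0], "roll": 0}, {"translation": [0, 7, 0], "roll": 0}]'

```text
time: 19.7
tool_pos: [0.5701, 0.0884, 0.0209]
tool_rot: [-3.132, -0.673, 0.014]
contact_force: [-0.7, 4.2, 1.4]
opening: 0.0004
grip_force: 1.8
```

Run:
```python
from h import *
s=observe();print(s['tool_pos'],s['tool_rot'],s['contact_force'])
im=read_camera('top');cv2.imwrite('pics/t3.png',cv2.resize(im[120:260,110:320],(790,527),interpolation=cv2.INTER_CUBIC)[:,:,::-1])
```

```text
[0.57008813 0.0884331  0.02090561] [-3.13181301 -0.67255286  0.01420283] [-0.74902457  4.18782881  1.36601555]
```

View pics/t3.png

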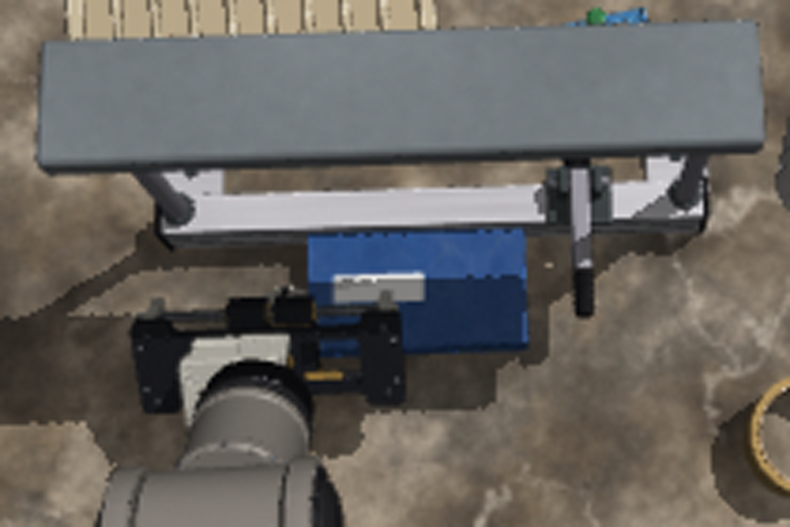

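The box is sliding flush, with about 34 mm left to the stop.

step_arm --commands '[{"translation": [0, 5, 0], "roll": 0}, {"translation": [0, 5, 0], "roll": 0}, {"translation": [0, 5, 0], "roll": 0}, {"translation": [0, 5, 0], "roll": 0}, {"translation": [0, 4, 0], "roll": 0}, {"translation": [0, 3, 0], "roll": 0}]'

```text
time: 20.25
tool_pos: [0.5706, 0.0616, 0.0206]
tool_rot: [-3.132, -0.672, 0.014]
contact_force: [-2.0, 3.3, 2.1]
opening: 0.0007
grip_force: 2.1
```

step_arm --commands '[{"translation": [0, 1.5, 0], "roll": 0}, {"translation": [0, 1.5, 0], "roll": 0}]'

```text
time: 20.42
tool_pos: [0.5707, 0.0588, 0.0206]
tool_rot: [-3.132, -0.673, 0.014]
contact_force: [-2.7, 4.0, 2.0]
opening: 0.0005
grip_force: 2.4
```

step_arm --commands '[{"translation": [0, 1.2, 0], "roll": 0}, {"translation": [0, 1.2, 0], "roll": 0}]'

```text
time: 20.58
tool_pos: [0.5707, 0.0566, 0.0206]
tool_rot: [-3.132, -0.673, 0.014]
contact_force: [-2.5, 4.9, 2.8]
opening: 0.0005
grip_force: 2.6
```

step_arm --commands '[{"translation": [0, 1, 0], "roll": 0}, {"translation": [0, 1, 0], "roll": 0}]'

```text
time: 20.75
tool_pos: [0.5707, 0.0546, 0.0206]
tool_rot: [-3.132, -0.673, 0.014]
contact_force: [-3.1, 5.9, 3.1]
opening: 0.0002
grip_force: 2.7
```

step_arm --commands '[{"translation": [0, 1, 0], "roll": 0}]'

```text
time: 20.83
tool_pos: [0.5707, 0.0536, 0.0206]
tool_rot: [-3.132, -0.673, 0.014]
contact_force: [-1.6, 5.3, 3.4]
opening: 0.0004
grip_force: 2.7
```

step_arm --commands '[{"translation": [0, 1, 0], "roll": 0}]'

```text
time: 20.92
tool_pos: [0.5707, 0.0527, 0.0206]
tool_rot: [-3.132, -0.673, 0.014]
contact_force: [-3.8, 9.4, 3.9]
opening: 0.0004
grip_force: 4.7
```

step_arm --commands '[{"translation": [0, 0.7, 0], "roll": 0}, {"translation": [0, 0, 0], "roll": 0}]'

```text
time: 21.08
tool_pos: [0.5707, 0.0526, 0.0206]
tool_rot: [-3.132, -0.673, 0.016]
contact_force: [-3.2, 8.7, 3.2]
opening: 0.0005
grip_force: 5.0
```

step_arm --commands '[{"translation": [0, -5, 0], "roll": 0}, {"translation": [0, -12, 0], "roll": 0}, {"translation": [-8, -15, -6], "roll": 0}, {"translation": [-16, -15, -12.5], "roll": 0}, {"translation": [-20, 0, -15.5], "roll": 0}, {"translation": [-20, 0, -15.5], "roll": 0}, {"translation": [-20, 0, -15.5], "roll": 0}, {"translation": [-10, 0, -8], "roll": 0}, {"translation": [0, 0, 0], "roll": 0}]'

```text
time: 21.83
tool_pos: [0.448, 0.0961, 0.0186]
tool_rot: [-3.132, -0.668, 0.013]
contact_force: [-0.8, 0.3, 0.2]
opening: 0.0005
grip_force: 0.0
```

Run:
```python
from h import *
s=observe();print(s['tool_pos'],s['tool_rot'],s['contact_force'])
print(delta([.46,-.047,.018]))
im=read_camera('top');cv2.imwrite('pics/t4.png',cv2.resize(im[160:230,180:310],(793,427),interpolation=cv2.INTER_CUBIC)[:,:,::-1])
```

```text
[0.44797356 0.09611917 0.01861259] [-3.13192482 -0.66808239  0.01331826] [-0.7718154   0.33258619  0.23972326]
[  7.6 143.3   5.4]
```

Seated on the stop at about 9 N. Next I'll square it from the front with the fingers open.

step_arm --commands '[{"translation": [0, 14, 0], "roll": 0}, {"translation": [0, 14, 0], "roll": 0}, {"translation": [0, 14, 0], "roll": 0}, {"translation": [0, 14, 0], "roll": 0}, {"translation": [0, 14, 0], "roll": 0}, {"translation": [0, 14, 0], "roll": 0}, {"translation": [0, 14, 0], "roll": 0}, {"translation": [0, 14, 0], "roll": 0}, {"translation": [0, 14, 0], "roll": 0}, {"translation": [0, 14, 0], "roll": 0}, {"translation": [0, 0, 0], "roll": 0}]' --fingers 1.0

```text
time: 22.8
tool_pos: [0.4565, -0.0474, 0.0189]
tool_rot: [-3.135, -0.676, 0.011]
contact_force: [1.1, -0.8, 0.1]
opening: 0.0693
grip_force: 0.0
```

Run:
```python
from h import *
s=observe();print(s['tool_pos'],s['tool_rot'],s['contact_force'],s['opening'])
print(delta([.514,-.047,.018]))
```

```text
[ 0.45646061 -0.0474416   0.01889668] [-3.13480782 -0.67646036  0.0113745 ] [ 1.0626494  -0.76028852  0.08869653] 0.06925441155604929
[44.3  0.5 36.7]
```

step_arm --commands '[{"translation": [0, 0, 0], "roll": 0}, {"translation": [0, 0, 0], "roll": 0}, {"translation": [0, 0, 0], "roll": 0}, {"translation": [6.3, 0, 5.2], "roll": 0}, {"translation": [6.3, 0, 5.2], "roll": 0}, {"translation": [6.3, 0, 5.2], "roll": 0}, {"translation": [6.3, 0, 5.2], "roll": 0}, {"translation": [6.3, 0, 5.2], "roll": 0}, {"translation": [6.3, 0, 5.2], "roll": 0}, {"translation": [4, 0, 3.3], "roll": 0}, {"translation": [0, 0, 0], "roll": 0}]'

```text
time: 23.72
tool_pos: [0.5096, -0.0426, 0.0179]
tool_rot: [-3.132, -0.675, 0.015]
contact_force: [-0.2, 0.6, 0.2]
opening: 0.0918
grip_force: 0.0
```

step_arm --commands '[{"translation": [1.5, 0, 1.2], "roll": 0}, {"translation": [1.5, 0, 1.2], "roll": 0}]'

```text
time: 23.88
tool_pos: [0.5116, -0.0424, 0.0173]
tool_rot: [-3.131, -0.672, 0.013]
contact_force: [-0.0, -0.4, -0.5]
opening: 0.0914
grip_force: 0.0
```

step_arm --commands '[{"translation": [1, 0, 0.8], "roll": 0}, {"translation": [1, 0, 0.8], "roll": 0}]'

```text
time: 24.05
tool_pos: [0.5144, -0.0426, 0.0174]
tool_rot: [-3.132, -0.673, 0.013]
contact_force: [-0.1, -0.6, -0.4]
opening: 0.0921
grip_force: 0.0
```

step_arm --commands '[{"translation": [1, 0, 0.8], "roll": 0}, {"translation": [1, 0, 0.8], "roll": 0}]'

```text
time: 24.22
tool_pos: [0.5171, -0.0425, 0.0175]
tool_rot: [-3.132, -0.673, 0.013]
contact_force: [-0.1, -0.9, -0.2]
opening: 0.0922
grip_force: 0.0
```

step_arm --commands '[{"translation": [1, 0, 0.8], "roll": 0}, {"translation": [0.5, 0, 0.4], "roll": 0}]'

```text
time: 24.38
tool_pos: [0.5191, -0.0424, 0.0174]
tool_rot: [-3.132, -0.673, 0.013]
contact_force: [-1.3, 0.1, -0.2]
opening: 0.0916
grip_force: 0.6
```

step_arm --commands '[{"translation": [0.8, 0, 0.6], "roll": 0}, {"translation": [0, 0, 0], "roll": 0}]'

```text
time: 24.55
tool_pos: [0.5195, -0.0423, 0.0173]
tool_rot: [-3.131, -0.672, 0.013]
contact_force: [-4.1, -0.1, 2.1]
opening: 0.0918
grip_force: 1.7
```

Contact went stiff straight away at x=0.519, which matches flush. A slightly firmer squeeze, then back off and head for the stop tab.

step_arm --commands '[{"translation": [0.8, 0, 0.6], "roll": 0}, {"translation": [0, 0, 0], "roll": 0}, {"translation": [-6, 0, -5], "roll": 0}, {"translation": [-12, 0, -10], "roll": 0}, {"translation": [-12, 0, -10], "roll": 0}, {"translation": [0, 0, 0], "roll": 0}]'

```text
time: 25.05
tool_pos: [0.4792, -0.0425, 0.0179]
tool_rot: [-3.13, -0.67, 0.012]
contact_force: [-1.2, 0.0, -1.1]
opening: 0.0919
grip_force: 0.0
```

Run:
```python
from h import *
s=observe();print(s['tool_pos'],s['tool_rot'],s['contact_force'])
print(delta([.48,-.1395,.15]))
```

```text
[ 0.47916939 -0.04246521  0.01786199] [-3.13014722 -0.6698492   0.01220648] [-1.23986610e+00  2.70639584e-04 -1.11276786e+00]
[  81.8   95.8 -104.9]
```

step_arm --commands '[{"translation": [8.2, 9.6, -10.5], "roll": 0}, {"translation": [8.2, 9.6, -10.5], "roll": 0}, {"translation": [8.2, 9.6, -10.5], "roll": 0}, {"translation": [8.2, 9.6, -10.5], "roll": 0}, {"translation": [8.2, 9.6, -10.5], "roll": 0}, {"translation": [8.2, 9.6, -10.5], "roll": 0}, {"translation": [8.2, 9.6, -10.5], "roll": 0}, {"translation": [8.2, 9.6, -10.5], "roll": 0}, {"translation": [8.2, 9.6, -10.5], "roll": 0}, {"translation": [8.2, 9.6, -10.5], "roll": 0}, {"translation": [0, 0, 0], "roll": 0}]' --fingers 0.4

```text
time: 25.97
tool_pos: [0.4843, -0.1427, 0.1538]
tool_rot: [-3.137, -0.678, 0.016]
contact_force: [-0.1, -0.2, 0.7]
opening: 0.0367
grip_force: 0.0
```

Run:
```python
from h import *
s=observe();print(s['tool_pos'],s['tool_rot'],s['opening'])
k=get_calibration('wrist');im=read_camera('wrist')
for n in ['stop_tab','flip_stop']: print(n,[(np.round(d['at'],4).tolist(),round(d['confidence'],2)) for d in search_frame('wrist',n)[:1]])
z=Ro.from_euler('xyz',s['tool_rot']).as_matrix()[:,2]
t=np.array([.55,-.1395,.068])+.012*z;print(t,delta(t-.06*z),delta(t,t-.06*z))
```

```text
[ 0.48425624 -0.14274197  0.15384924] [-3.13735413 -0.67757404  0.01565568] 0.036686953809304645
stop_tab [([0.5878, -0.1388, 0.0801], 0.81)]
flip_stop [([0.5855, -0.1413, 0.0777], 0.73)]
[ 0.55752107 -0.13933137  0.05865093] [ 1.1  1.6 58.6] [ 0.3  0.3 60. ]
```

Run:
```python
from h import *
s=observe();print(s['tool_pos'],s['tool_rot'])
print(delta([.5575,-.1395,.059]))
```

```text
[ 0.48249777 -0.13967325  0.15050848] [-3.13109403 -0.67318368  0.01320845]
[  1.6   2.1 118.3]
```

step_arm --commands '[{"translation": [0.2, 0.3, 15], "roll": 0}, {"translation": [0.2, 0.3, 15], "roll": 0}, {"translation": [0.2, 0.3, 15], "roll": 0}, {"translation": [0.2, 0.3, 15], "roll": 0}, {"translation": [0.2, 0.3, 15], "roll": 0}, {"translation": [0.2, 0.3, 15], "roll": 0}, {"translation": [0.2, 0.2, 14], "roll": 0}, {"translation": [0.2, 0.2, 14], "roll": 0}, {"translation": [0, 0, 0], "roll": 0}]'

```text
time: 26.87
tool_pos: [0.5571, -0.1388, 0.0565]
tool_rot: [-3.129, -0.669, 0.012]
contact_force: [-1.0, 0.0, 0.4]
opening: 0.0365
grip_force: 0.0
```

step_arm --commands '[{"translation": [0, 0, 0], "roll": 0}, {"translation": [0, 0, 0], "roll": 0}, {"translation": [0, 0, 0], "roll": 0}, {"translation": [0, 0, 0], "roll": 0}, {"translation": [0, 0, 0], "roll": 0}]' --fingers 0.0 --grip_force 14

```text
time: 27.28
tool_pos: [0.5572, -0.1403, 0.0602]
tool_rot: [-3.132, -0.674, 0.014]
contact_force: [-1.8, 0.8, 1.3]
opening: 0.0139
grip_force: 14.0
```

```bash
python3 -c "
from arc import *
s=observe();print(s['tool_pos'],s['tool_rot'],s['contact_force'],s['opening'])
for r in arc(0,1.34,20,.093): print(r)"
```

```text
[ 0.55717169 -0.14029685  0.06015048] [-3.13228814 -0.67355645  0.01351065] [-1.82788145  0.81716413  1.27077481] 0.013900205867687518
[4.0, -0.0, -4.7]
[4.4, -0.0, -4.5]
[4.6, -0.0, -4.2]
[4.9, -0.0, -3.8]
[5.2, -0.0, -3.5]
[5.4, -0.0, -3.1]
[5.6, -0.0, -2.8]
[5.8, -0.0, -2.4]
[5.9, -0.0, -2.0]
[6.0, -0.0, -1.6]
[6.1, 0.0, -1.2]
[6.2, 0.0, -0.8]
[6.2, 0.0, -0.4]
[6.2, 0.0, 0.0]
[6.2, 0.0, 0.5]
[6.2, 0.0, 0.9]
[6.1, 0.0, 1.3]
[6.0, 0.0, 1.7]
[5.9, 0.0, 2.1]
[5.7, 0.0, 2.5]
```

Gripped. Raising the stop along the arc.

step_arm --commands '[{"translation": [4, 0, -4.7], "roll": 0}, {"translation": [4.4, 0, -4.5], "roll": 0}, {"translation": [4.6, 0, -4.2], "roll": 0}, {"translation": [4.9, 0, -3.8], "roll": 0}, {"translation": [5.2, 0, -3.5], "roll": 0}, {"translation": [5.4, 0, -3.1], "roll": 0}, {"translation": [5.6, 0, -2.8], "roll": 0}, {"translation": [5.8, 0, -2.4], "roll": 0}, {"translation": [5.9, 0, -2], "roll": 0}, {"translation": [6, 0, -1.6], "roll": 0}]'

```text
time: 28.12
tool_pos: [0.5763, -0.14, 0.117]
tool_rot: [-3.132, -0.671, 0.013]
contact_force: [-3.8, 0.6, -1.7]
opening: 0.0137
grip_force: 14.0
```

step_arm --commands '[{"translation": [6.1, 0, -1.2], "roll": 0}, {"translation": [6.2, 0, -0.8], "roll": 0}, {"translation": [6.2, 0, -0.4], "roll": 0}, {"translation": [6.2, 0, 0], "roll": 0}, {"translation": [6.2, 0, 0.5], "roll": 0}, {"translation": [6.2, 0, 0.9], "roll": 0}, {"translation": [6.1, 0, 1.3], "roll": 0}, {"translation": [6, 0, 1.7], "roll": 0}, {"translation": [5.9, 0, 2.1], "roll": 0}, {"translation": [0, 0, 0], "roll": 0}]'

```text
time: 28.95
tool_pos: [0.6236, -0.1393, 0.1496]
tool_rot: [-3.132, -0.674, 0.014]
contact_force: [-2.1, 2.0, 5.5]
opening: 0.0137
grip_force: 14.0
```

step_arm --commands '[{"translation": [2.9, 0, 1.2], "roll": 0}, {"translation": [2.9, 0, 1.2], "roll": 0}, {"translation": [0, 0, 0], "roll": 0}]'

```text
time: 29.2
tool_pos: [0.6293, -0.1393, 0.1511]
tool_rot: [-3.132, -0.674, 0.014]
contact_force: [-2.1, 2.7, 4.1]
opening: 0.0139
grip_force: 14.0
```

step_arm --commands '[{"translation": [1.8, 0, 1], "roll": 0}, {"translation": [0, 0, 0], "roll": 0}]'

```text
time: 29.37
tool_pos: [0.6313, -0.1393, 0.1515]
tool_rot: [-3.132, -0.674, 0.014]
contact_force: [-1.7, 2.9, 5.9]
opening: 0.014
grip_force: 14.0
```

The geometry says it's at the end, but the force doesn't show it clearly. I'll release, back out, and press the tab from the front with shut fingers to confirm.

step_arm --commands '[{"translation": [0, 0, 0], "roll": 0}, {"translation": [0, 0, 0], "roll": 0}, {"translation": [0, 0, 0], "roll": 0}, {"translation": [0, 0, 0], "roll": 0}, {"translation": [0, 0, -10], "roll": 0}, {"translation": [0, 0, -20], "roll": 0}, {"translation": [0, 0, -20], "roll": 0}, {"translation": [0, 0, -20], "roll": 0}, {"translation": [0, 0, -20], "roll": 0}, {"translation": [0, 0, 0], "roll": 0}, {"translation": [0, 0, 0], "roll": 0}]' --fingers 0.4

```text
time: 30.28
tool_pos: [0.5753, -0.1415, 0.2217]
tool_rot: [-3.133, -0.675, 0.014]
contact_force: [-0.1, 0.7, 0.1]
opening: 0.0371
grip_force: 0.0
```

Run:
```python
from h import *
s=observe();print(s['tool_pos'],s['tool_rot'],s['contact_force'])
im=read_camera('top');sc=read_camera('scene')
for c in ['top','scene']:
  for n in ['stop_tab','flip_stop','slide_box']: print(c,n,[(np.round(d['at'],4).tolist(),round(d['confidence'],2)) for d in search_frame(c,n)[:1]])
cv2.imwrite('pics/tf.png',im[:,:,::-1]);cv2.imwrite('pics/sf.png',sc[:,:,::-1])
a=np.hstack([cv2.resize(im[155:245,175:285],(400,327),interpolation=cv2.INTER_CUBIC),cv2.resize(sc[165:285,170:290],(327,327),interpolation=cv2.INTER_CUBIC)])
cv2.imwrite('pics/f1.png',a[:,:,::-1])
```

```text
[ 0.57526543 -0.14150371  0.22174517] [-3.13310906 -0.6746805   0.01360865] [-0.14770011  0.72223663  0.07666188]
top stop_tab [([0.6097, -0.1414, 0.1216], 0.58)]
top flip_stop [([0.6129, -0.1399, 0.1219], 0.46)]
top slide_box [([0.5666, 0.0008, 0.0366], 0.86)]
scene stop_tab [([0.6223, -0.1312, 0.1164], 0.86)]
scene flip_stop [([0.6172, -0.1313, 0.1211], 0.83)]
scene slide_box [([0.5544, -0.0322, 0.0437], 0.84)]
```

Run:
```python
from h import *
p=[[.545,-.1395,.145],[.595,-.1395,.14]]
print(observe()['tool_pos'],delta(p[0]),delta(p[1],p[0]))
```

```text
[ 0.57524627 -0.14093771  0.22023435] [-70.5  -1.4  40.1] [36.  1. 35.]
```

step_arm --commands '[{"translation": [-10, -0.2, 5.7], "roll": 0}, {"translation": [-10, -0.2, 5.7], "roll": 0}, {"translation": [-10, -0.2, 5.7], "roll": 0}, {"translation": [-10, -0.2, 5.7], "roll": 0}, {"translation": [-10, -0.2, 5.7], "roll": 0}, {"translation": [-10, -0.2, 5.7], "roll": 0}, {"translation": [-10, -0.2, 5.7], "roll": 0}, {"translation": [0, 0, 0], "roll": 0}, {"translation": [7.2, 0.2, 7], "roll": 0}, {"translation": [7.2, 0.2, 7], "roll": 0}, {"translation": [7.2, 0.2, 7], "roll": 0}, {"translation": [7.2, 0.2, 7], "roll": 0}, {"translation": [7.2, 0.2, 7], "roll": 0}, {"translation": [0, 0, 0], "roll": 0}]' --fingers 0.0

```text
time: 31.85
tool_pos: [0.5979, -0.14, 0.1424]
tool_rot: [-3.133, -0.676, 0.015]
contact_force: [-0.6, -0.8, 1.1]
opening: 0.0005
grip_force: 0.0
```

step_arm --commands '[{"translation": [1.6, 0, 1.2], "roll": 0}, {"translation": [1.6, 0, 1.2], "roll": 0}]'

```text
time: 32.02
tool_pos: [0.5996, -0.1395, 0.1417]
tool_rot: [-3.132, -0.673, 0.014]
contact_force: [-0.2, -0.6, 1.3]
opening: 0.0007
grip_force: 0.0
```

step_arm --commands '[{"translation": [1.6, 0, 1.2], "roll": 0}]'

```text
time: 32.1
tool_pos: [0.6014, -0.1396, 0.1417]
tool_rot: [-3.132, -0.673, 0.013]
contact_force: [-0.3, 0.5, -0.2]
opening: 0.0005
grip_force: 0.0
```

step_arm --commands '[{"translation": [1.6, 0, 1.2], "roll": 0}]'

```text
time: 32.18
tool_pos: [0.6033, -0.1396, 0.1417]
tool_rot: [-3.132, -0.673, 0.013]
contact_force: [-0.3, 0.1, -1.0]
opening: 0.0007
grip_force: 0.0
```

step_arm --commands '[{"translation": [1.6, 0, 1.2], "roll": 0}]'

```text
time: 32.27
tool_pos: [0.6053, -0.1395, 0.1417]
tool_rot: [-3.132, -0.673, 0.013]
contact_force: [-0.3, 0.5, 0.0]
opening: 0.0004
grip_force: 0.1
```

step_arm --commands '[{"translation": [1.6, 0, 1.2], "roll": 0}]'

```text
time: 32.35
tool_pos: [0.6068, -0.1394, 0.1414]
tool_rot: [-3.132, -0.672, 0.013]
contact_force: [-12.9, -1.5, 5.3]
opening: 0.0004
grip_force: 5.8
```

step_arm --commands '[{"translation": [1.2, 0, 0.9], "roll": 0}]'

```text
time: 32.43
tool_pos: [0.6073, -0.1393, 0.1408]
tool_rot: [-3.132, -0.671, 0.013]
contact_force: [-18.5, -2.5, 5.7]
opening: 0.0005
grip_force: 8.2
```

step_arm --commands '[{"translation": [1.2, 0, 0.9], "roll": 0}]'

```text
time: 32.52
tool_pos: [0.6078, -0.1391, 0.1403]
tool_rot: [-3.131, -0.669, 0.013]
contact_force: [-28.3, -2.7, 11.0]
opening: 0.0003
grip_force: 12.0
```

A hard end at 13–28 N, so the stop is fully up. I'll withdraw well clear and take the last look.

step_arm --commands '[{"translation": [-4, 0, -3], "roll": 0}, {"translation": [-12, 0, -9], "roll": 0}, {"translation": [-15, 0, -15], "roll": 0}, {"translation": [-15, 0, -20], "roll": 0}, {"translation": [-15, 0, -20], "roll": 0}, {"translation": [-15, 0, -20], "roll": 0}, {"translation": [-15, 0, -20], "roll": 0}, {"translation": [-15, 0, -20], "roll": 0}, {"translation": [-15, 0, -20], "roll": 0}, {"translation": [-15, 0, -20], "roll": 0}, {"translation": [0, 0, 0], "roll": 0}, {"translation": [0, 0, 0], "roll": 0}]'

```text
time: 33.52
tool_pos: [0.3996, -0.1449, 0.1881]
tool_rot: [-3.134, -0.674, 0.012]
contact_force: [0.3, 0.2, -0.2]
opening: 0.0003
grip_force: 0.0
```

Run:
```python
from h import *
s=observe();print(s['tool_pos'],s['contact_force'],s['time'])
im=read_camera('top');sc=read_camera('scene')
for c in ['top','scene']:
  for n in ['flip_stop','slide_box','tape_roll','notes','dropper']: print(c,n,[(np.round(d['at'],4).tolist(),round(d['confidence'],2)) for d in search_frame(c,n)[:1]])
a=np.hstack([cv2.resize(im[155:245,175:285],(460,376),interpolation=cv2.INTER_CUBIC),cv2.resize(sc[165:285,185:290],(329,376),interpolation=cv2.INTER_CUBIC)])
cv2.imwrite('pics/f2.png',a[:,:,::-1])
k=460/110
for n,p in dict(br=(.6185-.0019,-.1325+.168,.038),rr=(.6185,-.1325,.038),fr=(.6185-.092,-.1335,.038)).items():
    u=proj('top',p);print(n,((u-[175,155])*k).round(0))
```

```text
[ 0.39955698 -0.1448881   0.18813592] [ 0.29308086  0.21837468 -0.19561271] 33.5167
top flip_stop [([0.6108, -0.1395, 0.1207], 0.48)]
top slide_box [([0.571, -0.0478, 0.036], 0.81)]
top tape_roll [([0.4524, -0.3153, 0.0512], 0.89)]
top notes [([0.6122, -0.1385, 0.1207], 0.18)]
top dropper []
scene flip_stop [([0.6173, -0.1328, 0.1206], 0.91)]
scene slide_box [([0.5536, -0.0365, 0.0387], 0.83)]
scene tape_roll [([0.6266, -0.1342, 0.0978], 0.23)]
scene notes []
scene dropper [([0.7412, 0.0599, 0.0536], 0.8)]
br [119. 111.]
rr [360. 104.]
fr [364. 234.]
```

View pics/f2.png

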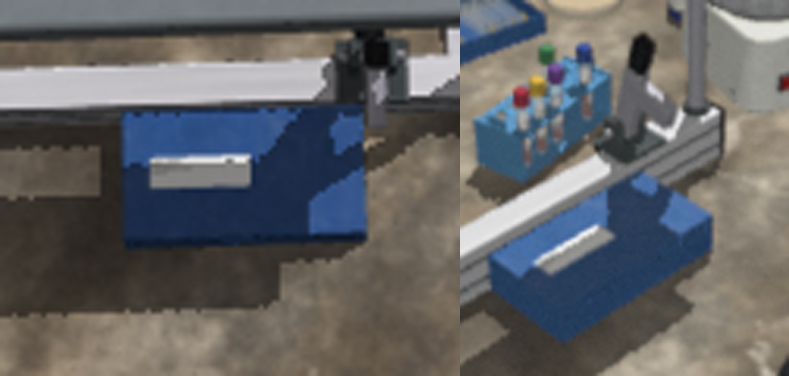

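The picture shows the box flush with the fence. Its corners at columns 122–364 are within about 1–2 mm of the prediction, and the stop is up. Handing in.

```bash
python3 -c "
from cell import *
print(hand_in())"
```

```text
the job is handed in; nothing more can be done
None
```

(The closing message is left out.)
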